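# Unstack the test tile and put its spacer plate on the spacer pile

### The job

Two glazed test tiles are stacked with a small spacer plate lying crosswise between them. Lift the top tile off and lay it flat, same face up, on the bare table close beside the stack (within about 15 cm), then put the spacer plate squarely on top of the pile of spare spacer plates, lying the same way as those. Leave the bottom tile and the pile where they are.

Things in the scene. Friction and masses are not known exactly. Their poses are not given: they have to be found in the camera images.
- tile_top: The upper of the two stacked test tiles: a flat glazed tile, 55 mm (its x) by 38 mm (its y), 7 mm thick, about 30 g. Origin at the centre of its underside, z up. It starts on the spacer, underside about 19 mm above the table. Its two 38 mm sides (the ends of its x axis) overhang the spacer by about 11 mm each, so fingers closing along its x axis (55 mm) meet only the tile, with open space under the overhangs.
- spacer: The spacer plate between the tiles: bare beige fired-clay plate with a slot drawn in from each end, 32 mm (its x) by 62 mm (its y), 12 mm thick, about 60 g. Origin at the centre of its underside, z up. It starts on the bottom tile, underside 7 mm above the table, its long y axis across the tile, so that its ends overhang the 38 mm wide tile by 12 mm each; fingers closing along its y axis (62 mm) meet only the plate.
- tile_low: The bottom tile of the stack, same shape as the top tile (55 x 38 x 7 mm), lying loose on the table. Origin at the centre of its underside, z up. Stays where it is. The table to the robot's left (+y) of the stack is always bare for at least 13 cm from this tile's centre; on the robot's right a banding wheel (a turntable with a raised disc) stands about 0.63 m ahead and 0.36 m to the right of the robot and is in the way of a gripper there.
- pile_top: The upper plate of the spare spacer pile: two loose plates of exactly the spacer's shape (32 x 62 x 12 mm, long side along y), one on the other, squarely. Origin at the centre of this plate's underside (12 mm above the table), z up; its upper face, 24 mm above the table, is where the spacer goes. The pile is well clear of the stack (20 cm or more, centre to centre).
Not all that is in view belongs to the job. Leave any turquoise look-alike of the spacer alone.

How it is judged:
On the way, in this order (a step that is already met when the one before it is completed fails the run):
1. the top tile is lifted clear of the spacer (height (world z) of tile_top above 0.035 m), for 0.1 s.
2. the top tile lies flat on the table (height (world z) of tile_top below 0.004 m and angle between tile_top's own z axis and vertical below 0.15 rad and linear speed of tile_top below 0.02 m/s), for 0.2 s.
At the end, for the whole second after the job is handed in: The top tile lies flat, face up, on the table within 22 cm of the bottom tile (centres, tilt < 0.15 rad); the spacer lies flat on the pile's upper plate, centres within 15 mm, long sides within 0.25 rad; bottom tile and pile plate moved < 20 mm; tile and spacer are at rest (all of step 2 and horizontal distance between tile_top and tile_low below 0.22 m and horizontal distance between spacer and pile_top below 0.015 m and z of spacer in the frame of pile_top between 0.009 and 0.015 m and angle between spacer's own z axis and vertical below 0.15 rad and angle between the y axis of spacer and the y axis of pile_top, either way round below 0.25 rad and distance of each of tile_low, pile_top from where it was at the start of the episode below 0.02 m and linear speed of spacer below 0.02 m/s); the robot touches nothing.
It also fails if it takes over 53 s, if anything falls off the work surface, if the arm or the gripper's body presses on something with over 40 N, if the wrist force passes 120 N, or if a joint passes its speed limit or range.

### The arm

A 6-joint arm with a two-finger parallel gripper is mounted at the origin on a cart in front of the work surface, level with it; the furniture and walls round the work are solid. World frame = base frame: x ahead of the robot, y to its left, z up, the work surface at z = 0. Lengths are in m, angles in rad, forces in N, time in s.
With the tool pointing down it reaches from about 0.275 to 0.775 m from the base axis. Payload 14.6 kg.
Tool frame: the origin (TCP) lies midway between the tips of the shut fingers; the grasp point (between the pads) lies 19 mm behind it; z points along the fingers, y is the direction in which the jaws open and shut (so a half turn about z gives the same grasp; the last joint's range is limited). The gripper opens to 85 mm and grips with 20 to 120 N. Pads are 22 mm wide; open, the fingers measure 114 mm over their backs; the gripper's body (76 mm by 85 mm) begins 54 mm behind the grasp point. The pads swing forward as they close: fully open they stand 13 mm farther back than shut.
Start: joints at [1.101, 0.263, -0.048, 1.259, 0, 1.415], TCP at [0.163, 0.499, 0.231] pointing down, gripper open.
Joint ranges: [-2.65, 2.65], [-0.89, 1.7], [-1.18, 1.37], [-2.13, 2.11], [-1.35, 1.29], [-3.14, 3.14]. Speed limits (rad/s): [1.89, 1.89, 2.57, 2.79, 3.14, 3.14].

### API

Orientations are given as a 3x3 rotation matrix whose columns are the frame's x, y, z axes.
In Python, from station import env gives the robot as it stands. The module is installed in compiled form; this text tells all that it offers. Calls block until the motion is done:
- env.move_pose(position, orientation): joint-space move of the TCP to a pose.
- env.line_to(position, attitude=None, max_speed=0.15, until_force=None): straight line of the TCP; attitude=None keeps the orientation; max_speed is the mean speed in m/s. With until_force (N) it stops when the force on the tool has changed by that much, and returns True; else False.
- env.set_joints(angles): joint-space move.
- env.let_go() and env.grab(): open the fingers fully, or close them until they stop; the grip force is fixed at half the most.
- env.pause(seconds).
- env.ik(position, orientation): joint angles nearest the present ones, or None.
- env.get_obs(): the state.
- env.snapshot(name): name is "side" or "top"; returns a dict with "frame" (420x560x3 uint8, red, green, blue), "camera_matrix" (3x3 intrinsics, pixels), "view" (4x4, takes a point from world to camera coordinates). Camera axes: x right, y down, z forward; pixel columns grow to the right and rows downward; lengths in m; the calibration is good to about 2 mm. A picture is of the moment at which its call begins. There is no depth.
A pose or a line that the arm cannot do raises env.MotionError and nothing moves.
- env.hand_in(): hands the job in, once; it reports no verdict.
The state is a dict: "time_s": time; "joints": joint angles; "dq": joint speeds; "tau": joint torques, N m; "ee_pos": TCP position; "tcp_rot": TCP orientation; "contact_force": force on the tool from outside, world axes, zero at the start; "moment": the same for the moment, N m; "gripper_width": finger opening in m.
Only numpy, scipy, OpenCV 4.12 (cv2) and the standard library are available. Lean on these libraries where they do the work, as an engineer would, in place of code of your own. Each camera call takes 0.05 s, during which the arm holds its last target.

## Working session

There is one attempt and no reset: what is moved stays moved. The work goes in short steps, each a Python script; the robot and the scene stay as the last script left them, time stands still between calls to the robot, and variables do not carry over. Pictures are saved under pics/ and viewed, and the job is handed in when it is done.

```bash
mkdir -p pics
python3 - <<'E'
from station import env
import cv2,numpy as np,pickle
for n in("side","top"):
    s=env.snapshot(n);cv2.imwrite(f"pics/{n}0.png",s["frame"][:,:,::-1]);pickle.dump(s,open(f"pics/{n}0.pkl","wb"))
    print(n,s["camera_matrix"].tolist(),np.round(s["view"],3).tolist())
o=env.get_obs();print(o["time_s"],o["ee_pos"],np.round(o["tcp_rot"],3).tolist(),o["gripper_width"])
E
```

```text
side [[425.83762470578966, 0.0, 285.83002005822215], [0.0, 425.83762470578966, 218.72261892235989], [0.0, 0.0, 1.0]] [[0.996, 0.089, 0.023, -0.449], [0.075, -0.637, -0.767, -0.006], [-0.054, 0.766, -0.641, 0.957], [0.0, 0.0, 0.0, 1.0]]
top [[465.06019246431447, 0.0, 274.43898377610526], [0.0, 465.06019246431447, 214.68175109416444], [0.0, 0.0, 1.0]] [[-0.021, -1.0, 0.014, -0.015], [-0.998, 0.02, -0.066, 0.461], [0.066, -0.015, -0.998, 0.884], [0.0, 0.0, 0.0, 1.0]]
0.1 [0.16245763 0.49898409 0.23085527] [[-0.951, 0.31, -0.0], [0.31, 0.951, -0.001], [0.0, -0.001, -1.0]] 0.08549793274555517
```

View pics/side0.png

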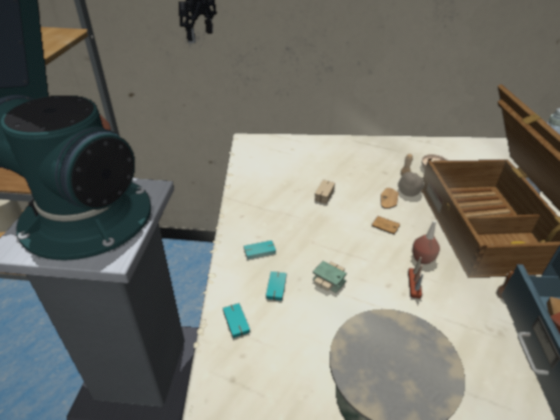

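View pics/top0.png

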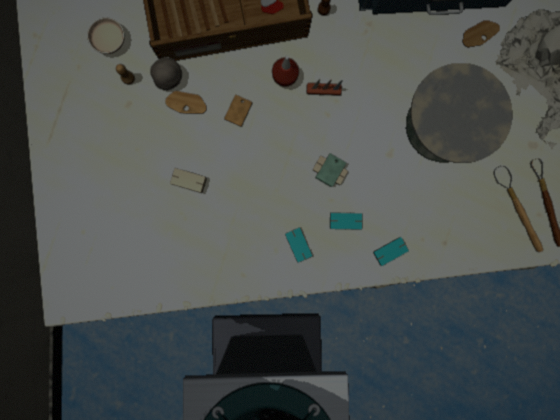

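The side view shows the stack at about (330,276), the pile at (325,190) and three turquoise look-alikes. In the top view the stack is at (331,170) and the pile at (189,180). I'll zoom in on both.

Run:
```python
import cv2,numpy as np
t=cv2.imread("pics/top0.png");s=cv2.imread("pics/side0.png")
c=lambda im,x,y:cv2.resize(im[y-25:y+25,x-32:x+32],(384,300),interpolation=cv2.INTER_CUBIC)
a=np.vstack([np.hstack([c(t,331,170),c(t,189,180)]),np.hstack([c(s,330,276),c(s,325,190)])])
a[:300]=np.clip(a[:300]*1.5,0,255)
cv2.imwrite("pics/crop0.png",a)
for im,n,p in((t,"top",[(331,170),(189,180),(318,166),(347,220),(250,190)]),(s,"side",[(330,272),(325,186),(277,280),(290,230)])):
    h=cv2.cvtColor(im,cv2.COLOR_BGR2HSV)
    print(n,[(q,h[q[1],q[0]].tolist()) for q in p])
```

```text
top [((331, 170), [71, 65, 75]), ((189, 180), [28, 45, 107]), ((318, 166), [23, 60, 107]), ((347, 220), [90, 190, 94]), ((250, 190), [38, 28, 111])]
side [((330, 272), [71, 49, 146]), ((325, 186), [19, 61, 195]), ((277, 280), [89, 121, 175]), ((290, 230), [25, 29, 219])]
```

View pics/crop0.png

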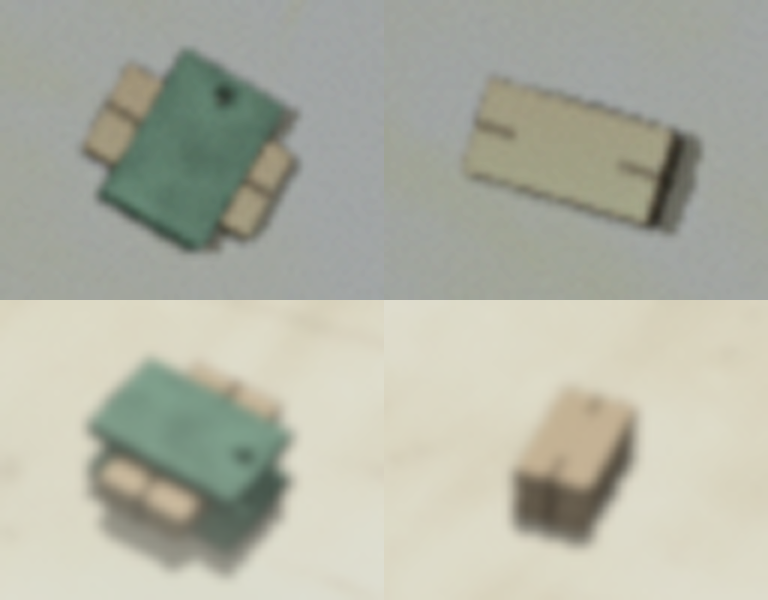

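```bash
cat > h.py <<'E'
import cv2,numpy as np,pickle
def up(im,x,y,k=8,w=32,h=25):
    return cv2.resize(im[y-h:y+h,x-w:x+w],None,fx=k,fy=k,interpolation=cv2.INTER_CUBIC)
def topx(p,x,y,k=8,w=32,h=25): return (np.asarray(p,float)+.5)/k-.5+[x-w,y-h]
def P(s): return s["camera_matrix"]@s["view"][:3]
def tri(sa,sb,a,b):
    X=cv2.triangulatePoints(P(sa),P(sb),np.float64(a).reshape(-1,2).T,np.float64(b).reshape(-1,2).T)
    return (X[:3]/X[3]).T
def cast(s,px,z):
    px=np.float64(px).reshape(-1,2)
    R=s["view"][:3,:3];c=-R.T@s["view"][:3,3]
    d=(R.T@np.linalg.inv(s["camera_matrix"])@np.c_[px,np.ones(len(px))].T).T
    return c+d*((z-c[2])/d[:,2])[:,None]
def proj(s,X):
    q=(P(s)@np.c_[np.atleast_2d(X),np.ones(len(np.atleast_2d(X)))].T).T
    return q[:,:2]/q[:,2:]
def quad(mask):
    cs,_=cv2.findContours(mask,cv2.RETR_EXTERNAL,cv2.CHAIN_APPROX_NONE)
    c=max(cs,key=cv2.contourArea)
    return cv2.approxPolyN(cv2.convexHull(c),4,ensure_convex=True).reshape(-1,2),c
def load(n): return pickle.load(open(f"pics/{n}.pkl","rb"))
E
python3 - <<'E'
from h import *
t=load("top0");s=load("side0")
out=[]
for S,n,x,y,kind in((t,"top",331,170,"tile"),(t,"top",189,180,"pile"),(s,"side",330,272,"tile"),(s,"side",325,190,"pile")):
    im=up(cv2.cvtColor(S["frame"],cv2.COLOR_RGB2BGR),x,y)
    h=cv2.cvtColor(im,cv2.COLOR_BGR2HSV);lab=cv2.cvtColor(im,cv2.COLOR_BGR2LAB)
    v=h[...,2]
    if kind=="tile":
        ref=np.median(v[180:220,230:280]);m=(h[...,0]>50)&(h[...,0]<95)&(h[...,1]>35)&(v>ref*.82)
    else:
        f=lab.astype(float); tab=np.median(f[:40].reshape(-1,3),0);ob=np.median(f[170:215,235:275].reshape(-1,3),0)
        print(tab,ob); m=np.linalg.norm((f-ob)*[.5,1,1],axis=2)<np.linalg.norm((tab-ob)*[.5,1,1])*.5
    m=cv2.morphologyEx(m.astype(np.uint8)*255,cv2.MORPH_OPEN,np.ones((13,13)));m=cv2.morphologyEx(m,cv2.MORPH_CLOSE,np.ones((25,25)))
    q,c=quad(m);cv2.drawContours(im,[c],-1,(255,0,0),1);cv2.polylines(im,[q],True,(0,0,255),1)
    out.append(cv2.resize(im,(400,300)));print(n,kind,np.round(topx(q,x,y),1).tolist())
cv2.imwrite("pics/q.png",np.vstack([np.hstack(out[:2]),np.hstack(out[2:])]))
E
```

```text
top tile [[346.2, 162.4], [332.3, 186.3], [315.1, 176.6], [329.4, 152.7]]
[117. 126. 130.] [113. 125. 138.]
top pile [[203.9, 176.6], [199.7, 191.1], [169.7, 182.7], [174.2, 167.9]]
side tile [[346.7, 273.2], [336.1, 284.2], [312.3, 271.7], [322.8, 261.2]]
[220. 126. 138.] [187. 130. 145.]
side pile [[335.6, 182.4], [326.2, 195.2], [313.7, 192.4], [322.9, 178.1]]
```

View pics/q.png

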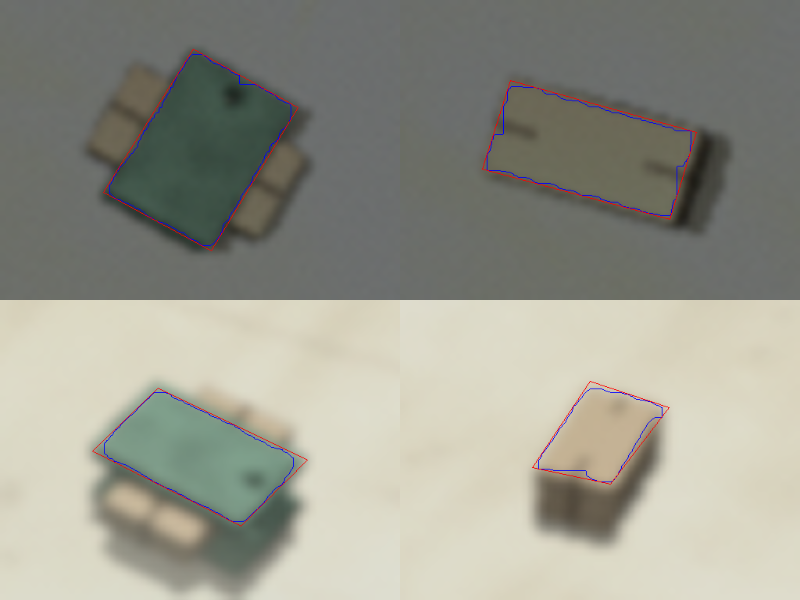

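Run:
```python
from h import *
t=load("top0");s=load("side0")
D={"tile":([[346.2,162.4],[332.3,186.3],[315.1,176.6],[329.4,152.7]],[[346.7,273.2],[336.1,284.2],[312.3,271.7],[322.8,261.2]],.026),
"pile":([[203.9,176.6],[199.7,191.1],[169.7,182.7],[174.2,167.9]],[[335.6,182.4],[326.2,195.2],[313.7,192.4],[322.9,178.1]],.024)}
for k,(a,b,z) in D.items():
    r=[]
    for i in range(4):
        bb=np.roll(b,i,0);X=tri(t,s,a,bb);r.append((np.abs(proj(t,X)-a).max()+np.abs(proj(s,X)-bb).max(),i,X))
    e,i,X=min(r,key=lambda q:q[0]);print(k,e,i);print(X.round(4).tolist(),X.mean(0).round(4))
    for S,q in((t,a),(s,b)):
        C=cast(S,q,z)[:,:2];d=np.roll(C,-1,0)-C
        print(" cast",C.mean(0).round(4),"sides",np.linalg.norm(d,axis=1).round(4),"ang",np.degrees(np.arctan2(d[:,1],d[:,0])).round(1))
```

```text
tile 0.5436466435045304 3
[[0.5578, -0.1651, 0.0268], [0.5125, -0.1372, 0.0251], [0.5321, -0.1048, 0.0229], [0.5779, -0.1335, 0.0248]] [ 0.5451 -0.1352  0.0249]
 cast [ 0.5446 -0.1351] sides [0.0539 0.0379 0.0543 0.0374] ang [ 148.4   59.2  -32.1 -121.4]
 cast [ 0.5454 -0.1362] sides [0.036  0.0522 0.0357 0.0531] ang [-123.9  149.5   57.4  -30.2]
pile 1.7830785718694813 3
[[0.5353, 0.109, 0.0259], [0.5068, 0.1173, 0.0255], [0.5251, 0.1738, 0.0291], [0.5554, 0.1661, 0.024]] [0.5306 0.1415 0.0261]
 cast [0.5305 0.1419] sides [0.0291 0.0598 0.0298 0.0595] ang [ 163.3   73.2  -17.2 -107.5]
 cast [0.5312 0.1447] sides [0.0595 0.0306 0.0657 0.0346] ang [-111.7  165.7   72.   -25.2]
```

Checks against the text: the two-view heights are 24.9 mm for the tile face (expected 26) and 26 mm for the pile (expected 24), and the side lengths match. Next I'll grasp the top tile across its 55 mm axis, with the fingertips just under it.

```bash
cat >> h.py <<'E'
def rot(a):
    a=np.radians(a);return np.array([[-np.sin(a),np.cos(a),0],[np.cos(a),np.sin(a),0],[0,0,-1.]])
def st(env):
    o=env.get_obs();print(round(o["time_s"],2),o["ee_pos"].round(4),"w",round(o["gripper_width"],4),"F",np.round(o["contact_force"],1),"j",np.round(o["joints"],2))
E
python3 - <<'E'
from h import *
from station import env
for a in(-31.7,148.3): print(a,env.ik([.545,-.1353,.14],rot(a)))
for a in(58.3,-121.7): print(a,env.ik([.545,-.1353,.14],rot(a)))
R=rot(min((-31.7,148.3),key=lambda a:abs(env.ik([.545,-.1353,.14],rot(a))[5]) if env.ik([.545,-.1353,.14],rot(a)) is not None else 9))
env.move_pose([.545,-.1353,.14],R);st(env)
env.line_to([.545,-.1353,.04],max_speed=.12)
print(env.line_to([.545,-.1353,.010],max_speed=.05,until_force=6));st(env)
env.grab();st(env)
env.line_to([.545,-.1353,.07],max_speed=.08);st(env)
for n in("side","top"):
    s=env.snapshot(n);cv2.imwrite(f"pics/{n}1.png",s["frame"][:,:,::-1]);pickle.dump(s,open(f"pics/{n}1.pkl","wb"))
E
python3 - <<'E'
import cv2,numpy as np
s=cv2.imread("pics/side1.png")[180:320,240:420];t=cv2.imread("pics/top1.png")[100:240,240:420]
cv2.imwrite("pics/c1.png",cv2.resize(np.hstack([s,t]),None,fx=2.2,fy=2.2))
E
```

```text
-31.7 [-0.38844758  0.36718574 -0.14657925  1.05703134  0.          1.73561812]
148.3 [-0.38844758  0.36718574 -0.14657925  1.05703134  0.         -1.40597453]
58.3 [-0.38844758  0.36718574 -0.14657925  1.05703134  0.          0.16482179]
-121.7 [-0.38844758  0.36718574 -0.14657925  1.05703134  0.         -2.97677086]
2.74 [ 0.5451 -0.1348  0.1401] w 0.0853 F [-0.2 -0.6 -0.2] j [-0.39  0.37 -0.15  1.06  0.   -1.41]
False
4.47 [ 0.5451 -0.1353  0.01  ] w 0.0854 F [-0.1  0.3  0.1] j [-0.39  0.48 -0.35  0.74 -0.   -1.41]
4.89 [ 0.5452 -0.1354  0.0106] w 0.0531 F [-3.1  0.2  7.8] j [-0.39  0.48 -0.35  0.74  0.   -1.41]
5.79 [ 0.5447 -0.1352  0.0696] w 0.0534 F [ 0.2  1.  -0.3] j [-0.39  0.42 -0.27  0.88  0.   -1.41]
```

View pics/c1.png

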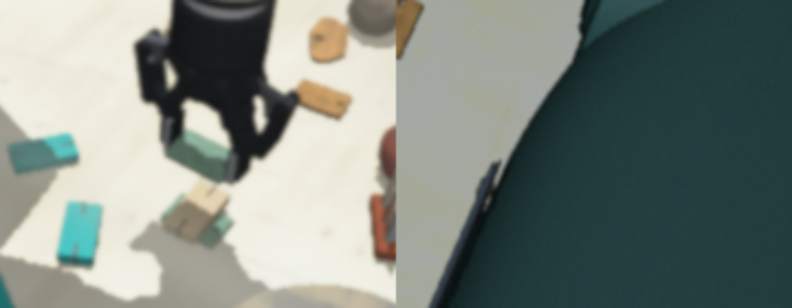

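The tile is held with the jaws at 53 mm, and the spacer is still in place. I'll check the tile's tilt before placing it.

Run:
```python
import cv2,numpy as np
s=cv2.imread("pics/side1.png")[205:295,290:390]
cv2.imwrite("pics/c1b.png",cv2.resize(s,None,fx=6,fy=6,interpolation=cv2.INTER_CUBIC))
```

```text
(no output)
```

View pics/c1b.png

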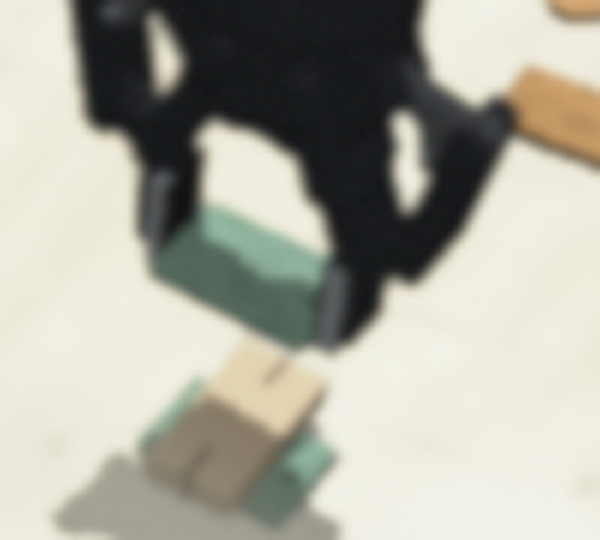

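The tile is level and held near the fingertips. I'll lower it guarded, 10.5 cm to the left of the stack.

Run:
```python
from h import *
from station import env
env.line_to([.545,-.03,.07],max_speed=.12)
env.line_to([.545,-.03,.008],max_speed=.1)
print(env.line_to([.545,-.03,-.009],max_speed=.02,until_force=4));st(env)
env.let_go();st(env)
env.line_to([.545,-.03,.10],max_speed=.12);st(env)
env.move_pose([.45,.1,.17],rot(72));st(env)
for n in("side","top"):
    s=env.snapshot(n);cv2.imwrite(f"pics/{n}2.png",s["frame"][:,:,::-1]);pickle.dump(s,open(f"pics/{n}2.pkl","wb"))
a=cv2.imread("pics/side2.png");b=cv2.imread("pics/top2.png")
cv2.imwrite("pics/c2.png",cv2.resize(np.hstack([a[170:320,240:400],b[110:260,240:400]]),None,fx=2.5,fy=2.5,interpolation=cv2.INTER_CUBIC))
```

```text
True
8.29 [ 0.545  -0.03   -0.0035] w 0.0534 F [-2.3 -0.3 11.3] j [-0.2   0.48 -0.41  0.68 -0.   -1.22]
8.72 [ 0.5447 -0.0299 -0.004 ] w 0.0851 F [ 0.9 -0.2 -0.7] j [-0.2   0.48 -0.41  0.68  0.   -1.22]
9.73 [ 0.5446 -0.0299  0.0993] w 0.0857 F [ 0.3 -0.1  0.7] j [-0.2   0.37 -0.26  0.94  0.   -1.22]
11.14 [0.4501 0.0998 0.1697] w 0.0854 F [-0.7  0.1  0.8] j [ 0.04  0.18 -0.33  1.06 -0.    0.35]
```

View pics/c2.png

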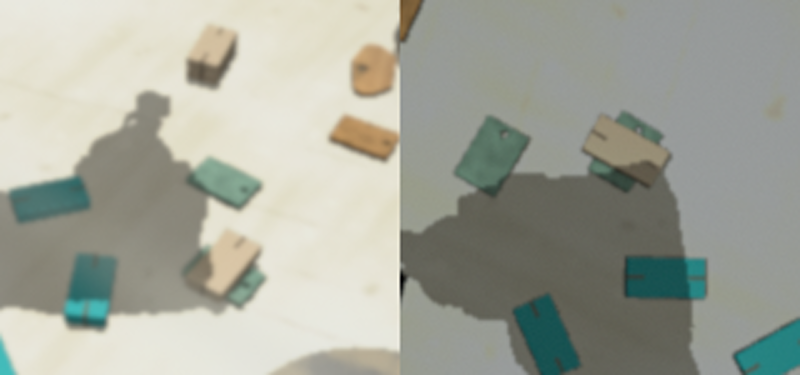

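The tile lies flat on the table at top-view crop (492,155). The arm's shadow covers part of the spacer, so I'll move away for a clean measurement.

Run:
```python
from h import *
from station import env
env.move_pose([.30,.28,.2],rot(72));st(env)
for n in("side","top"):
    s=env.snapshot(n);cv2.imwrite(f"pics/{n}3.png",s["frame"][:,:,::-1]);pickle.dump(s,open(f"pics/{n}3.pkl","wb"))
t=load("top3");s=load("side3");out=[]
for S,n,x,y in((t,"top",331,170),(t,"top",189,180),(s,"side",333,276),(s,"side",325,190)):
    im=up(cv2.cvtColor(S["frame"],cv2.COLOR_RGB2BGR),x,y)
    f=cv2.cvtColor(im,cv2.COLOR_BGR2LAB).astype(float);tab=np.median(f[:40].reshape(-1,3),0);ob=np.median(f[180:220,240:270].reshape(-1,3),0)
    m=np.linalg.norm((f-ob)*[.5,1,1],axis=2)<max(4,np.linalg.norm((tab-ob)*[.5,1,1])*.5)
    m=cv2.morphologyEx(m.astype(np.uint8)*255,cv2.MORPH_OPEN,np.ones((13,13)));m=cv2.morphologyEx(m,cv2.MORPH_CLOSE,np.ones((25,25)))
    q,c=quad(m);cv2.drawContours(im,[c],-1,(255,0,0),1);cv2.polylines(im,[q],True,(0,0,255),1)
    out.append(cv2.resize(im,(400,300)));print(n,np.round(topx(q,x,y),1).tolist(),tab,ob)
cv2.imwrite("pics/q3.png",np.vstack([np.hstack(out[:2]),np.hstack(out[2:])]))
```

```text
12.18 [0.3007 0.2797 0.1999] w 0.0853 F [0.1 0.9 0.3] j [ 0.55  0.08 -0.37  1.12 -0.    0.86]
top [[347.1, 169.9], [339.8, 183.6], [312.4, 168.4], [319.8, 155.2]] [121. 127. 129.] [112. 127. 139.]
top [[203.9, 176.6], [199.6, 191.2], [169.4, 182.6], [174.4, 167.9]] [121. 126. 130.] [116. 125. 138.]
side [[344.4, 267.7], [327.7, 286.6], [314.8, 279.8], [330.1, 260.7]] [219. 126. 138.] [193. 130. 145.]
side [[335.3, 182.6], [326.2, 195.3], [313.8, 192.4], [323.2, 177.9]] [220. 126. 138.] [187. 130. 145.]
```

View pics/q3.png

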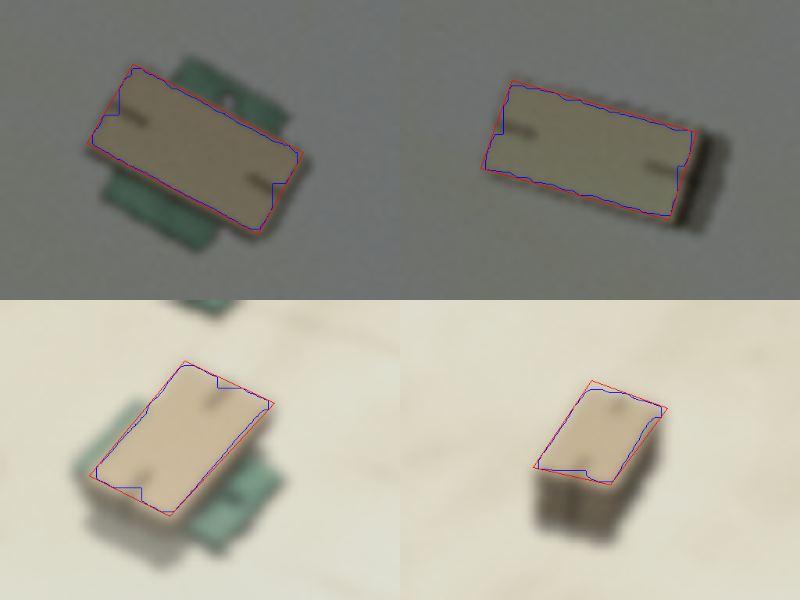

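Run:
```python
from h import *
t=load("top3");s=load("side3")
D={"spacer":([[347.1,169.9],[339.8,183.6],[312.4,168.4],[319.8,155.2]],[[344.4,267.7],[327.7,286.6],[314.8,279.8],[330.1,260.7]],.019),
"pile":([[203.9,176.6],[199.6,191.2],[169.4,182.6],[174.4,167.9]],[[335.3,182.6],[326.2,195.3],[313.8,192.4],[323.2,177.9]],.024)}
for k,(a,b,z) in D.items():
    r=[]
    for i in range(4):
        bb=np.roll(b,i,0);X=tri(t,s,a,bb);r.append((np.abs(proj(t,X)-a).max()+np.abs(proj(s,X)-bb).max(),i,X))
    e,i,X=min(r,key=lambda q:q[0]);print(k,e,i,X[:,2].round(4),X.mean(0).round(4))
    for S,q in((t,a),(s,b)):
        C=cast(S,q,z)[:,:2];d=np.roll(C,-1,0)-C
        print(" cast",C.mean(0).round(4),"sides",np.linalg.norm(d,axis=1).round(4),"ang",np.degrees(np.arctan2(d[:,1],d[:,0])).round(1))
```

```text
spacer 0.6452565330871494 3 [0.0211 0.02   0.0215 0.0204] [ 0.5459 -0.1339  0.0208]
 cast [ 0.5462 -0.1341] sides [0.0305 0.0607 0.0297 0.0602] ang [ 150.5   59.6  -30.5 -119.7]
 cast [ 0.546  -0.1322] sides [0.0608 0.0283 0.0606 0.0321] ang [-121.4  149.9   62.2  -29.8]
pile 1.4395792679178783 3 [0.0256 0.0253 0.0293 0.0237] [0.5307 0.1417 0.026 ]
 cast [0.5305 0.142 ] sides [0.0293 0.0603 0.0299 0.0592] ang [ 163.1   72.9  -19.  -107.6]
 cast [0.5313 0.1446] sides [0.0587 0.0305 0.0667 0.0342] ang [-111.3  164.8   71.8  -29.1]
```

The spacer's upper face measures 20.8 mm (expected 19). It is centred at (0.546, -0.134) with its long side at 59.6°. The pile is at (0.5306, 0.1425) with its long side at 72.8°. I'll grasp the spacer and lift it.

Run:
```python
from h import *
from station import env
x,y=.546,-.134;R=rot(59.6)
env.move_pose([x,y,.14],R);st(env)
env.line_to([x,y,.04],max_speed=.12)
print(env.line_to([x,y,.004],max_speed=.05,until_force=6));st(env)
env.grab();st(env)
env.line_to([x,y,.05],max_speed=.05);env.line_to([x,y,.11],max_speed=.1);st(env)
env.move_pose([.5306,.1425,.11],rot(72.8));st(env)
s=env.snapshot("side");cv2.imwrite("pics/c4.png",cv2.resize(s["frame"][80:300,230:430,::-1],None,fx=2.7,fy=2.7,interpolation=cv2.INTER_CUBIC))
```

```text
14.04 [ 0.546  -0.1331  0.1403] w 0.0857 F [-0.5  1.6 -0.7] j [-0.38  0.37 -0.15  1.06  0.    0.15]
False
15.89 [ 0.5462 -0.1341  0.0042] w 0.0853 F [-0.5 -0.7  0.3] j [-0.39  0.49 -0.36  0.72  0.    0.14]
16.27 [ 0.5462 -0.1341  0.0048] w 0.0604 F [-2.1  1.6 10.3] j [-0.39  0.49 -0.36  0.72  0.    0.14]
18.08 [ 0.5457 -0.1339  0.1094] w 0.0601 F [ 0.1 -0.7 -1.3] j [-0.39  0.39 -0.2   0.98  0.    0.14]
19.16 [0.5309 0.1416 0.1098] w 0.0605 F [ 0.1  0.5 -0.5] j [ 0.11  0.37 -0.23  0.97 -0.    0.41]
```

View pics/c4.png

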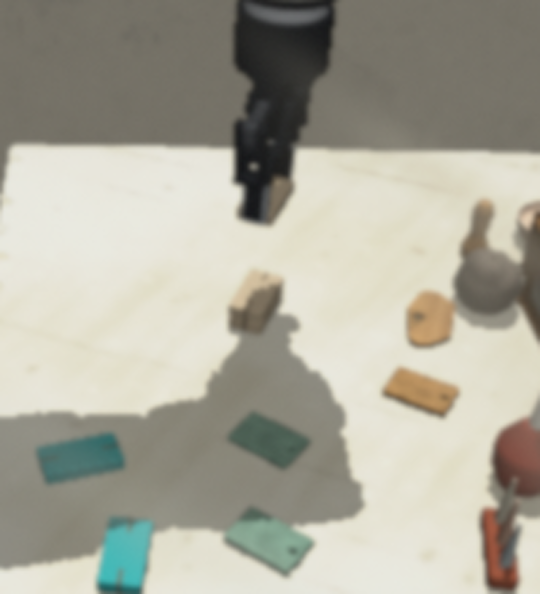

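The spacer is held at 60.5 mm and the bottom tile stayed put. Now I'll set the spacer on the pile with a guarded descent, then back away and check.

Run:
```python
from h import *
from station import env
x,y=.5306,.1425
env.line_to([x,y,.035],max_speed=.1)
print(env.line_to([x,y,.0195],max_speed=.02,until_force=4));st(env)
env.let_go();st(env)
env.line_to([x,y,.06],max_speed=.05);env.line_to([x,y,.14],max_speed=.15)
env.move_pose([.30,.32,.2],rot(72));st(env)
for n in("side","top"):
    s=env.snapshot(n);cv2.imwrite(f"pics/{n}5.png",s["frame"][:,:,::-1]);pickle.dump(s,open(f"pics/{n}5.pkl","wb"))
a=cv2.imread("pics/side5.png");b=cv2.imread("pics/top5.png")
cv2.imwrite("pics/c5.png",np.vstack([np.hstack([up(b,189,180),up(a,325,188)]), np.hstack([up(b,315,170),up(a,325,265)])])[:, :1024][::2,::2] if 0 else cv2.resize(np.vstack([np.hstack([up(b,189,180),up(a,325,188)]), np.hstack([up(b,318,170),up(a,328,265)])]),(800,600)))
```

```text
True
20.75 [0.5305 0.1425 0.0218] w 0.06 F [-0.3 -1.1  8.1] j [ 0.11  0.45 -0.37  0.75  0.    0.41]
21.12 [0.5301 0.1425 0.0213] w 0.0852 F [ 0.1 -0.6 -0.4] j [ 0.11  0.45 -0.37  0.75  0.    0.41]
23.87 [0.3007 0.3197 0.1996] w 0.0855 F [0.  0.  0.2] j [ 0.63  0.13 -0.31  1.13 -0.    0.94]
```

View pics/c5.png

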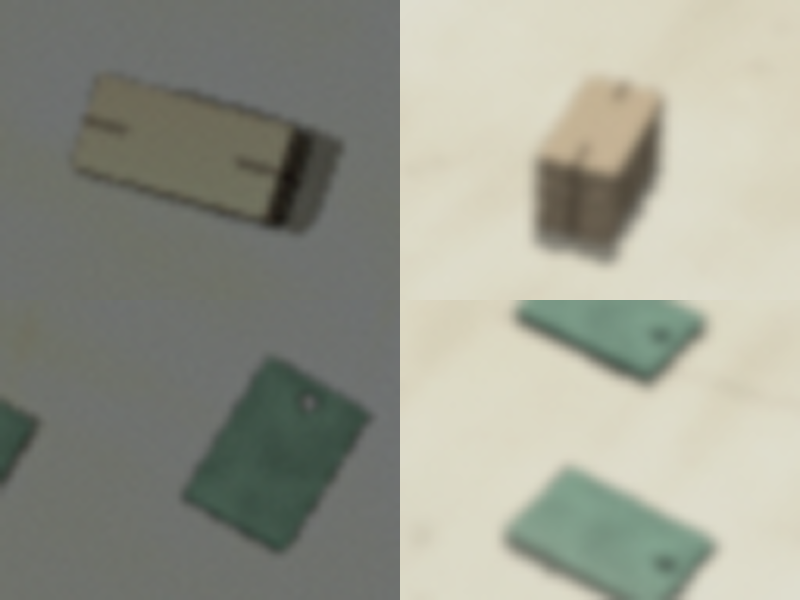

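The three plates are square on each other and both tiles lie flat. One numeric check before handing in.

Run:
```python
from h import *
t=load("top5");s=load("side5")
Q={}
for k,x,y,z,ref in(("spacer",189,180,.036,0),("pile/side",189,180,.036,0),("tile_low",331,170,.007,1),("tile_top",283,173,.007,1)):
    for S,n in((t,"top"),(s,"side")):
        if n=="side": x,y=np.round(proj(s,cast(t,[[x,y]],z))[0]).astype(int)
        im=up(cv2.cvtColor(S["frame"],cv2.COLOR_RGB2BGR),x,y)
        f=cv2.cvtColor(im,cv2.COLOR_BGR2LAB).astype(float);tab=np.median(f[:,:40].reshape(-1,3),0);ob=np.median(f[185:215,240:270].reshape(-1,3),0)
        m=np.linalg.norm((f-ob)*[.5,1,1],axis=2)<max(4,np.linalg.norm((tab-ob)*[.5,1,1])*.5)
        m=cv2.morphologyEx(m.astype(np.uint8)*255,cv2.MORPH_OPEN,np.ones((13,13)));m=cv2.morphologyEx(m,cv2.MORPH_CLOSE,np.ones((25,25)))
        q,c=quad(m);q=topx(q,x,y);C=cast(S,q,z)[:,:2];d=np.roll(C,-1,0)-C;Q[k,n]=q
        print(k,n,C.mean(0).round(4),"sides",np.linalg.norm(d,axis=1).round(4),"ang",np.degrees(np.arctan2(d[:,1],d[:,0])).round(1))
    X=min((tri(t,s,Q[k,"top"],np.roll(Q[k,"side"],i,0)) for i in range(4)),key=lambda X:np.abs(proj(t,X)-Q[k,"top"]).max())
    print("  z",X[:,2].round(4),X.mean(0).round(4))
```

```text
spacer top [0.5302 0.1426] sides [0.029  0.0598 0.0297 0.0594] ang [ 162.9   73.   -17.9 -107.7]
spacer side [0.531  0.1449] sides [0.0608 0.0306 0.0615 0.0336] ang [-111.7  166.    71.2  -15.6]
  z [0.0381 0.0374 0.0378 0.0373] [0.5304 0.1423 0.0377]
pile/side top [0.5302 0.1426] sides [0.029  0.0598 0.0297 0.0594] ang [ 162.9   73.   -17.9 -107.7]
pile/side side [0.531  0.1449] sides [0.0608 0.0306 0.0615 0.0336] ang [-111.7  166.    71.2  -15.6]
  z [0.0381 0.0374 0.0378 0.0373] [0.5304 0.1423 0.0377]
tile_low top [ 0.5458 -0.1356] sides [0.0565 0.0396 0.0566 0.0392] ang [ 148.2   57.3  -32.2 -122.8]
tile_low side [ 0.5465 -0.1386] sides [0.0427 0.0593 0.0446 0.0563] ang [-117.5  149.5   58.5  -32.5]
  z [0.0013 0.0021 0.0063 0.0062] [ 0.5464 -0.136   0.004 ]
tile_top top [ 0.5444 -0.0307] sides [0.0567 0.0406 0.0565 0.0398] ang [ 148.6   59.1  -32.3 -120.6]
tile_top side [ 0.5456 -0.033 ] sides [0.0433 0.0574 0.0464 0.0598] ang [-121.9  148.3   60.9  -34.6]
  z [0.0027 0.0033 0.0082 0.0046] [ 0.5452 -0.0307  0.0047]
```

The spacer is within 1 mm and 1° of the measured pile pose, and its upper face is at 37.7 mm (expected 36). The tile masks take in the dark side faces, so their heights read low at about 4 mm. Both tiles read the same, which fits lying flat.

```bash
python3 -c "
from station import env
print(env.hand_in());print(env.get_obs()['time_s'])"
```

```text
the job is handed in; nothing more can be done
None
the job is handed in; nothing more can be done
```

The job is done and handed in. The clock was at about 24 s of the 53 s allowed; handing in reported no verdict. I lifted the top tile off by its 55 mm axis and laid it on the table about 10.5 cm to the left of the bottom tile. I then lifted the spacer by its ends and set it on the pile with a force-guarded descent.

**What the last pictures showed:**
- **Spacer:** it is within about 1 mm and 1° of the pile pose I measured before placing it. Its upper face is at 37.7 mm, against 36 mm expected.
- **Top tile:** it lies flat, same face up, 10.5 cm from the bottom tile.
- **Bottom tile:** no movement of more than about 1 mm shows; its start pose was inferred from the top tile and spacer resting on it.
- **Pile:** its upper plate is now hidden under the spacer, but from both cameras the three plates look flush.
- **Robot:** the arm is well clear, with no contact force.

**What disagreed:**
- **Tile heights:** the two-view heights of the two tiles came out at about 4–5 mm instead of 7 mm, because the colour masks also took in the tiles' dark side faces.
- **Pile and spacer position:** the side camera's value was about 2–3 mm off the top camera's in y, roughly the stated calibration error. I used the top view and the two-view values.

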